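Square the tub into the corner stop

TASK

Push the closed white tub along the bench into the wooden corner stop, until one of its long sides lies flush against the long rail and one of its ends is flush against the short rail. It stays on the bench throughout: do not lift or tip it. Leave the jar, the torch, the battery and the bottle cap where they are.

Things in the scene. Friction and masses are not known exactly. Their poses are not given: they have to be found in the camera images.
- tub: closed white plastic tub, lid on, 0.17 to 0.29 kg, slides on the bench. Origin: centre of the underside, z up. The lid rim is widest: 88 mm along the tub's x (half 44) by 130 mm along its y (half 65), 38 to 45 mm above the bench; the walls taper in to 76 x 114 mm at the bottom, so an upright finger or rail touches the lid rim. Either end may meet the short rail.
- corner_stop: L of two wooden rails, 18 mm thick, 50 mm high, fixed. Origin: inside corner at bench height, z up. Long rail at the far side: inner face is its plane x = 0, running 250 mm to its -y. Short rail on the left: inner face is its plane y = 0, running 85 mm to its -x (towards the robot). Tub home: its origin at x = -44, y = -65 mm in this frame, its y axis parallel to the stop's y (either way).
- jar: round jar with a screw lid, 70 mm across, 84 mm high, loose; origin at the centre of its underside. To be left alone.
- torch: small black pocket torch, 88 mm long (along its y), 33 mm wide, 34 mm high, loose; origin under its middle. To be left alone.
- cell: AA battery lying on the bench, 48 mm long (along its y), 14 mm thick, loose; origin under its middle. To be left alone.
- cap: shallow screw cap standing open side up, filled with set wax, 38 mm across, 14 mm high, loose; origin at the centre of its underside. To be left alone.
Mind the look-alikes: they are no part of the job. Several things have the shape of the tub; the one meant has the colours described above.

How it is judged (in metres and radians):
At the end, for the whole second after the job is handed in: The tub rests flat on the bench, at rest, its lid rim within about 4.5 mm of the long rail (a long side) and within about 4.5 mm of the short rail (an end), turned no more than 0.05 rad from the rails (x of tub in the frame of corner_stop between -0.0485 and -0.041 m and y of tub in the frame of corner_stop between -0.0695 and -0.062 m and angle between the y axis of tub and the y axis of corner_stop, either way round below 0.05 rad and angle between tub's own z axis and vertical below 0.05 rad and height (world z) of tub below 0.004 m and linear speed of tub below 0.01 m/s); the robot touches nothing.
It fails at once if the tub is lifted off the bench (more than 12 mm) (height (world z) of tub above 0.012 m).
It fails at once if the tub is tipped (more than 0.25 rad) (angle between tub's own z axis and vertical above 0.25 rad).
It fails at once if the jar, the torch, the battery or the bottle cap is moved more than 20 mm (distance of any of jar, torch, cell, cap from where it was at the start of the episode above 0.02 m).
It also fails if it takes over 64 s, if anything falls off the work surface, if the arm or the gripper's body presses on something with over 40 N, if the wrist force passes 120 N, or if a joint passes its speed limit or range.

ROBOT

A 6-joint arm with a two-finger parallel gripper is mounted at the origin on the work surface; the furniture and walls round the work are solid. World frame = base frame: x ahead of the robot, y to its left, z up, the work surface at z = 0. Lengths are in mm, angles in degrees, forces in N, time in s.
With the tool pointing down it reaches from about 350 to 975 mm from the base axis. Payload 7.1 kg.
Tool frame: the origin (TCP) lies between the finger pads; the fingertips stand 8 mm ahead of it and the grasp point (between the pads) lies 11 mm behind it; z points along the fingers, y is the direction in which the jaws open and shut (so a half turn about z gives the same grasp; the last joint's range is limited). The gripper opens to 88 mm and grips with 3 to 60 N. Pads are 20 mm wide; open, the fingers measure 115 mm over their backs; the gripper's body (75 mm by 178 mm) begins 61 mm behind the grasp point.
Start: joints at [-71.448, 24.242, 93.386, -0, 62.372, -1.089], TCP at [210.095, -588.613, 230.675] pointing down, gripper open.
Joint ranges: [-172.04, 172.04], [-51.8, 120.97], [4.93, 147.93], [-75.15, 255.16], [6.16, 154.13], [-145.62, 145.62]. Speed limits (degrees/s): [136.94, 136.94, 172.46, 180, 180, 180].

INTERFACE

Orientations are given as a 3x3 rotation matrix whose columns are the frame's x, y, z axes.
In Python, from bench import ctrl, get_image, search_frame, place_of gives the robot as it stands. The module is installed in compiled form; this text tells all that it offers.
- The arm moves only by the shell command python3 -m handwheel 'ROWS' [FORCE]. ROWS is JSON, a list of rows, each a list of 3 entries, a list of its own where there are three numbers: the gripper's target within -1 to 1 (shut at 1, half-way at 0, fully open at -1), then the shift along the world's x, y, z in cm, then the turn about the world's z in degrees. In form: [[jaw, [tx, ty, tz], yaw], ...]. A call has 1 to 12 rows; each row is the pose to reach, as a shift and turn from the pose measured when the call began; what a row does not reach only later rows make up. A row lasts 1/8 s, in which the tool goes at most 62.5 mm and 10.7 degrees, less where a joint would pass 70% of its speed; a pose out of reach is approached as far as the arm can. A call with a gripper value outside its range is refused whole. The fingers move at their own pace and stop on an object; FORCE is the grip in N (left out, the last holds). Time passes only in rows, so rows that repeat a pose let the fingers close. It gives the time, the measured TCP pose, the force and the opening at its end, in the units of the state.
- ctrl.observe(): the state, without advancing time (a new reading comes with each control period).
- get_image(name): name is "scene" or "top" or "wrist"; returns a dict with "pixels" (400x640x3 uint8, red, green, blue), "z_map" (400x640 float32, mm along the optical axis (not along the pixel's ray), 0 where there is no reading), "fov_y" (degrees; the focal length in pixels is half the picture's height over the tangent of half this angle, whatever the lens; pixels are square), "cx", "cy" (the principal point, pixels), "origin" and "rotation" of the camera in the world; the wrist camera has in their place "tool_from_camera" (4x4, takes a point from camera to tool coordinates, whose origin is the TCP and whose axes are the flange's). Camera axes: x right, y up, looking along -z (the intrinsics and any distortion apply to the point x, -y, -z); pixel columns grow to the right and rows downward; lengths in mm; the calibration is good to about 2 mm. A picture is of the moment at which its call begins: read the wrist's pose just before it.
- ctrl.close_job(): hands the job in, once; it reports no verdict.
Trained networks look in the newest picture that a camera, given by its name, has taken for a name from the list of things; names that differ only in an ending like _2 or _b are one class to them, and where a whole thing is asked for, a point or a joint stands for the part that bears it (a point fixed in the world has none). Each returns a list of dicts, best first, with "p" (0 to 1); they miss things now and then, are a little off and sometimes report something else, mostly with a low value. They report only what shows in the picture. A call takes as long as a camera call. They do not tell look-alikes from the thing itself.
- search_frame(camera, name): "point" ([x, y, z] in mm, in world coordinates, good to about 4 mm: the middle of the surface that is visible of it).
- place_of(camera, name): "point" ([x, y, z] in mm, in world coordinates, good to about 4 mm: a listed point, or the origin of a listed thing).
The state is a dict: "time": time; "joints": joint angles; "dq": joint speeds; "tau": joint torques, N m; "ee_pos": TCP position; "orientation": TCP orientation; "ft_force": force on the tool from outside, world axes, zero at the start; "ft_torque": the same for the moment, N m; "finger_gap": opening from 0.0 (shut) to 1.0 (fully open).
Only numpy, scipy, OpenCV 4.12 (cv2) and the standard library are available. Lean on these libraries where they do the work, as an engineer would, in place of code of your own. Each camera call takes 0.05 s, during which the arm holds its last target.

## Working session

There is one attempt and no reset: what is moved stays moved. The work goes in short steps, Python scripts to look and compute and a shell command to move; the robot and the scene stay as the last step left them, time stands still between calls to the robot, and variables do not carry over. Pictures are saved under pics/ and viewed, and the job is handed in when it is done.

```bash
mkdir -p pics; python3 - <<'E'
from bench import *
import cv2
s=ctrl.observe(); print(s['time'],s['ee_pos'],s['orientation'],s['finger_gap'])
for c in ['scene','top']:
    im=get_image(c); cv2.imwrite(f'pics/{c}0.png',im['pixels'][:,:,::-1]); print(c,im['fov_y'],im['cx'],im['cy'],im['origin'],im['rotation'],[k for k in im])
    for n in ['tub','corner_stop','jar','torch','cell','cap']:
        print(n,[(round(d['p'],2),[round(v) for v in d['point']]) for d in place_of(c,n)])
E
```

```text
0.0 [ 209.94698072 -588.13776918  229.91911343] [[ 9.41810568e-01  3.36143738e-01 -4.90968665e-04]
 [ 3.36144096e-01 -9.41809499e-01  1.41961309e-03]
 [ 1.47950992e-05 -1.50204283e-03 -9.99998872e-01]] 0.9988819259252545
scene 43.34531263476721 311.05263474278166 190.09145304325097 [ 45.18991273 706.65804929 795.61499383] [[-0.85680286  0.32238576 -0.40243792]
 [-0.51536263 -0.56117342  0.64767719]
 [-0.01703556  0.76233314  0.64696057]] ['pixels', 'z_map', 'fov_y', 'cx', 'cy', 'origin', 'rotation']
tub [(0.95, [325, -130, 2]), (0.63, [517, -63, -1])]
corner_stop [(0.71, [672, 192, -3])]
jar [(0.84, [602, -388, 4])]
torch [(0.8, [484, -394, 3]), (0.35, [678, 193, -1])]
cell [(0.71, [454, 124, -1])]
cap [(0.55, [497, 204, 4])]
top 42.9584784058469 311.61665346113415 198.19603071796385 [ 374.66338724  -84.13600095 1386.57080292] [[-0.0140988   0.99455706 -0.10323503]
 [-0.99989865 -0.01381909  0.00342424]
 [ 0.00197899  0.10327284  0.9946511 ]] ['pixels', 'z_map', 'fov_y', 'cx', 'cy', 'origin', 'rotation']
tub [(0.87, [519, -64, 3]), (0.7, [326, -133, -4])]
corner_stop [(0.97, [681, 192, 1])]
jar [(0.97, [606, -381, -2])]
torch [(0.82, [478, -397, -1])]
cell [(0.63, [454, 126, -1])]
cap [(0.56, [495, 200, -1])]
```

View pics/top0.png

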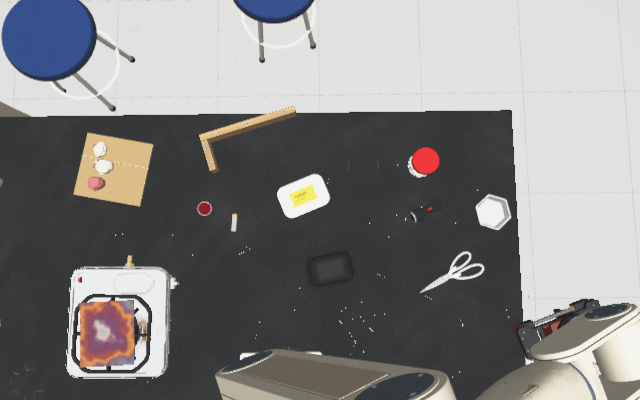

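View pics/scene0.png

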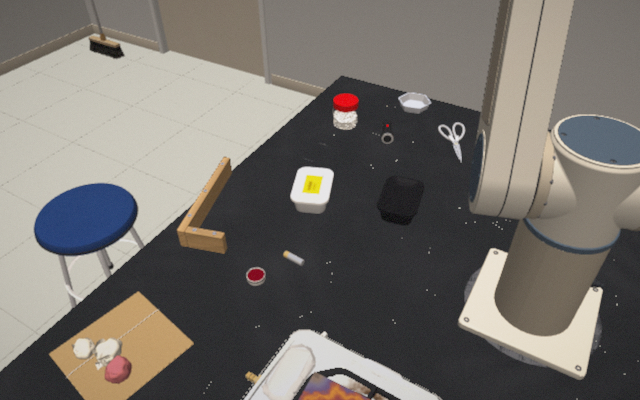

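The white tub is at top-view pixel (303,196), the black look-alike at (330,268), and the stop's corner at about (205,137). The cap (204,208) and battery (234,222) lie on the robot's side of the stop. Next I'll measure the stop and tub.

```bash
cat > h.py <<'E'
from bench import *
import numpy as np, cv2
def cloud(c):
    im=get_image(c); z=im['z_map'].astype(float); f=200/np.tan(np.radians(im['fov_y']/2))
    v,u=np.mgrid[:400,:640]
    P=np.stack([(u-im['cx'])/f*z,-(v-im['cy'])/f*z,-z],-1)
    W=P@np.array(im['rotation']).T+np.array(im['origin']); W[z==0]=np.nan
    return im['pixels'],W
def box(pts):
    (c,s,a)=cv2.minAreaRect(pts.astype(np.float32)); return c,s,a
def tub(c,ctr,r=110):
    px,W=cloud(c); hsv=cv2.cvtColor(px,cv2.COLOR_RGB2HSV)
    m=(W[...,2]>33)&(W[...,2]<56)&(np.hypot(W[...,0]-ctr[0],W[...,1]-ctr[1])<r)
    white=(px.min(-1)>140); yel=(hsv[...,0]>22)&(hsv[...,0]<35)&(hsv[...,1]>120)
    m&=white|yel
    m=cv2.morphologyEx(m.astype(np.uint8),cv2.MORPH_OPEN,np.ones((3,3)))>0
    return W[m]
def wood(c,ctr=(700,100),r=220):
    px,W=cloud(c); hsv=cv2.cvtColor(px,cv2.COLOR_RGB2HSV)
    m=(W[...,2]>44)&(W[...,2]<58)&(np.hypot(W[...,0]-ctr[0],W[...,1]-ctr[1])<r)&(hsv[...,1]>60)&(hsv[...,0]>8)&(hsv[...,0]<22)
    return W[m]
E
python3 - <<'E'
from h import *
for c in ['top','scene']:
    p=tub(c,(518,-64)); print(c,len(p),np.median(p[:,2]),box(p[:,:2]))
    w=wood(c); print('wood',len(w),np.median(w[:,2]),box(w[:,:2]),w.min(0),w.max(0))
    # long rail direction: points with projections
    q=w[(np.hypot(w[:,0]-680,w[:,1]-192)>90)]
    l=cv2.fitLine(q[:,:2].astype(np.float32),cv2.DIST_HUBER,0,.01,.01).ravel(); print('long',len(q),l)
    d=l[:2]*np.sign(l[1]); n=np.array([d[1],-d[0]]) # d ~ +y, n ~ +x
    a=q[:,:2]@n; print('ang',np.degrees(np.arctan2(-d[0],d[1])),'n off pct',np.percentile(a,[1,5,50,95,99]))
    A=w[:,:2]@n; B=w[:,:2]@d
    s=A<np.percentile(a,1)-12; print('short B pct',s.sum(),np.percentile(B[s],[1,5,50,95,99]),'A min',A.min(),'Bmin/max',B.min(),B.max())
    for off_i in [np.median(a)-9]:
        cn=off_i*n+(np.median(B[s])-9)*d; print('corner',cn)
E
```

```text
top 1528 43.71711551784972 ((520.8131103515625, -65.94315338134766), (88.81107330322266, 129.25775146484375), 22.370227813720703)
wood 797 49.1458325689091 ((679.3052978515625, 69.92085266113281), (102.89073181152344, 268.0436096191406), 17.19170379638672) [592.3460767  -47.24034712  44.0557948 ] [764.17634547 210.75602663  57.8779097 ]
long 365 [ 3.0329472e-01 -9.5289677e-01  7.3390216e+02  3.0305540e+01]
ang 17.6556 n off pct [699.47964015 700.60223875 708.51396166 717.1564127  718.43363266]
short B pct 154 [-23.32117032 -22.71309816 -14.28457979  -6.22192565  -5.29107303] A min 618.0938659708095 Bmin/max -273.7175985903254 -5.0708511700515455
corner [673.62668737 189.97108896]
scene 1316 44.60159037518184 ((519.9933471679688, -63.521507263183594), (87.86504364013672, 135.76101684570312), 22.122610092163086)
wood 922 49.78807296660642 ((678.1283569335938, 71.57351684570312), (103.62977600097656, 269.89251708984375), 17.158655166625977) [590.60940853 -45.86888851  44.00823369] [763.63622833 213.82096777  54.77516517]
long 338 [ 2.9125321e-01 -9.5664603e-01  7.3000311e+02  3.5040474e+01]
ang 16.932997 n off pct [701.44965954 702.3297004  708.53591411 718.70650683 719.69204136]
short B pct 235 [-13.16621316 -11.59839242  -0.94422716   4.83011021   5.45384465] A min 617.2772952903472 Bmin/max -263.79855688658915 5.993449321992478
corner [672.10453978 194.22897449]
```

```bash
python3 -m handwheel '[[-1,[4,8,0],0],[-0.4,[10,20,0],-2.4],[-0.4,[16,32,0],-2.4],[-0.4,[24,50.1,0],-2.4],[-0.4,[24,50.1,0],-2.4],[-0.4,[24,50.1,0],-2.4],[-0.4,[24,50.1,0],-2.4],[-0.4,[24,50.1,0],-2.4],[-0.4,[24,50.1,0],-2.4],[-0.4,[24,50.1,0],-2.4],[-0.4,[24,50.1,0],-2.4],[-0.4,[24,50.1,0],-2.4]]' 20
```

```text
time: 2.4
ee_pos: [449.6, -88.7, 230.7]
orientation: [[0.956, 0.295, -0.0], [0.295, -0.956, -0.0], [-0.0, 0.0, -1.0]]
ft_force: [-0.8, 0.9, 0.6]
finger_gap: 0.7
```

```bash
python3 -m handwheel '[[-0.4,[0,0.2,-6],0],[-0.4,[0,0.2,-12],0],[-0.4,[0,0.2,-17],0],[-0.4,[0,0.2,-20],0],[-0.4,[0,0.2,-20],0],[-0.4,[0,0.2,-20],0]]'; python3 - <<'E'
from h import *
px,W=cloud('scene'); cv2.imwrite('pics/scene1.png',px[:,:,::-1])
print(ctrl.observe()['ft_force'])
E
```

```text
time: 3.15
ee_pos: [450.1, -87.5, 31.5]
orientation: [[0.956, 0.293, 0.001], [0.293, -0.956, -0.0], [0.001, 0.001, -1.0]]
ft_force: [0.4, 0.6, 0.1]
finger_gap: 0.701
[0.80966745 0.10865754 0.47332004]
```

View pics/scene1.png

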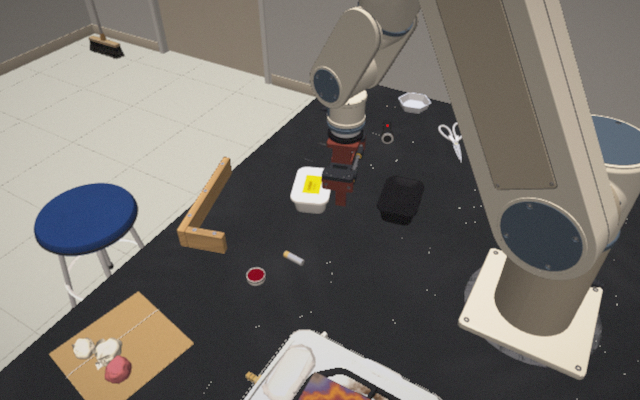

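The two fingers (340,190) are down behind the tub, clear of the black one. I'll push along the stop's +x direction now.

```bash
python3 -m handwheel '[[-0.4,[1.2,0.4,0],0],[-0.4,[2.4,0.75,0],0],[-0.4,[3.6,1.1,0],0],[-0.4,[4.8,1.5,0],0],[-0.4,[6.0,1.85,0],0],[-0.4,[7.2,2.2,0],0],[-0.4,[8.4,2.6,0],0],[-0.4,[9.6,3.0,0],0],[-0.4,[10.8,3.35,0],0],[-0.4,[12,3.7,0],0],[-0.4,[12.8,4.0,0],0],[-0.4,[13.2,4.1,0],0]]'; python3 - <<'E'
from h import *
px,W=cloud('top'); cv2.imwrite('pics/top2.png',px[:,:,::-1])
for c in ['top','scene']:
    p=tub(c,(620,-30),130); print(c,len(p),box(p[:,:2]))
E
```

```text
time: 4.7
ee_pos: [582.9, -46.2, 31.9]
orientation: [[0.956, 0.294, 0.002], [0.294, -0.956, -0.001], [0.002, 0.001, -1.0]]
ft_force: [-1.9, -1.3, 1.2]
finger_gap: 0.699
top 0 ((0.0, 0.0), (0.0, 0.0), 0.0)
scene 716 ((637.1740112304688, -28.288856506347656), (87.22747039794922, 128.79237365722656), 19.4164981842041)
```

View pics/top2.png

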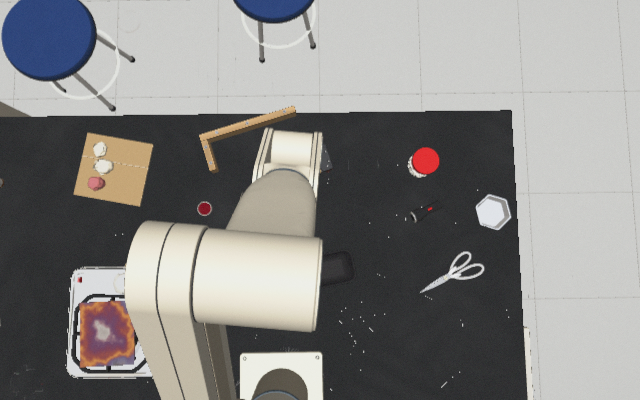

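```bash
python3 -m handwheel '[[-0.4,[0.9,0.3,0],0],[-0.4,[1.8,0.6,0],0],[-0.4,[2.8,0.9,0],0],[-0.4,[3.7,1.15,0],0],[-0.4,[4.4,1.35,0],0],[-0.4,[4.8,1.5,0],0],[-0.4,[4.8,1.5,0],0]]'; python3 - <<'E'
from h import *
for c in ['scene']:
    p=tub(c,(685,-12),110); print(c,len(p),box(p[:,:2])); px,W=cloud(c); cv2.imwrite('pics/scene3.png',px[:,:,::-1])
E
```

```text
time: 5.72
ee_pos: [631.2, -31.3, 32.0]
orientation: [[0.956, 0.294, 0.003], [0.294, -0.956, -0.001], [0.003, 0.002, -1.0]]
ft_force: [0.3, -0.2, 0.0]
finger_gap: 0.7
scene 650 ((704.3723754882812, 5.816474914550781), (116.71653747558594, 126.91111755371094), 33.64698028564453)
```

View pics/scene3.png

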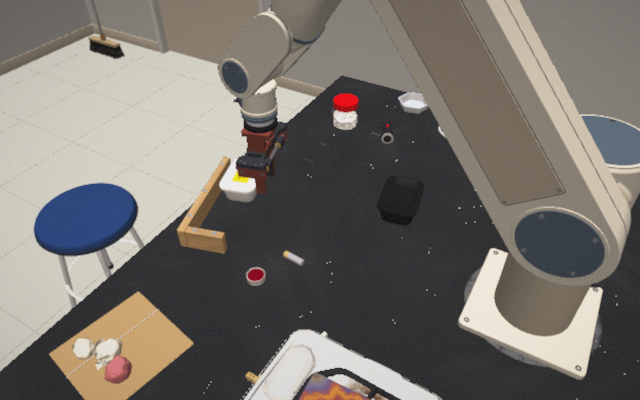

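The tub (240,186) is nearly at the long rail, so I'll close the gap gently and watch the force.

```bash
python3 -m handwheel '[[-0.4,[0.2,0.05,0],0],[-0.4,[0.4,0.1,0],0],[-0.4,[0.5,0.15,0],0]]';python3 -m handwheel '[[-0.4,[0.1,0.05,0],0],[-0.4,[0.2,0.05,0],0]]'; python3 -m handwheel '[[-0.4,[0.1,0.05,0],0],[-0.4,[0.2,0.05,0],0]]'
```

```text
time: 6.2
ee_pos: [635.8, -30.0, 32.0]
orientation: [[0.956, 0.294, 0.003], [0.294, -0.956, -0.001], [0.002, 0.001, -1.0]]
ft_force: [-1.3, -0.8, 0.0]
finger_gap: 0.704
time: 6.45
ee_pos: [637.6, -29.4, 32.0]
orientation: [[0.956, 0.294, 0.002], [0.294, -0.956, -0.001], [0.002, 0.001, -1.0]]
ft_force: [-1.3, 0.1, 1.7]
finger_gap: 0.698
time: 6.7
ee_pos: [639.2, -28.8, 32.0]
orientation: [[0.956, 0.294, 0.001], [0.294, -0.956, -0.001], [0.001, 0.001, -1.0]]
ft_force: [-6.1, -0.2, 3.9]
finger_gap: 0.697
```

```bash
python3 -m handwheel '[[-0.4,[0.1,0.05,0],0],[-0.4,[0.1,0.05,0],0]]'; python3 -m handwheel '[[-0.4,[0.1,0.05,0],0],[-0.4,[0.1,0.05,0],0]]'
```

```text
time: 6.95
ee_pos: [639.2, -28.7, 32.0]
orientation: [[0.956, 0.294, -0.001], [0.294, -0.956, -0.001], [-0.001, 0.001, -1.0]]
ft_force: [-6.8, -2.5, 5.3]
finger_gap: 0.697
time: 7.2
ee_pos: [639.1, -28.7, 31.9]
orientation: [[0.956, 0.294, -0.003], [0.294, -0.956, -0.001], [-0.004, 0.0, -1.0]]
ft_force: [-6.5, -3.0, 5.0]
finger_gap: 0.7
```

Blocked with about 7 N while the position held, so the tub is flush on the long rail. Back off, raise and look.

```bash
python3 -m handwheel '[[-0.4,[-1.4,-0.45,0],0],[-0.4,[-2.9,-0.9,0],0],[-0.4,[-2.9,-0.9,0],0],[-0.4,[-2.9,-0.9,6],0],[-0.4,[-2.9,-0.9,12],0],[0.3,[-2.9,-9,12],10],[0.3,[-2.9,-14,12],20],[0.3,[-2.9,-14,12],30],[0.3,[-2.9,-14,12],40],[0.3,[-2.9,-14,12],50],[0.3,[-2.9,-14,12],60]]'; python3 - <<'E'
from h import *
print(ctrl.observe()['joints'])
for c in ['scene','top']:
    p=tub(c,(690,-12),120); print(c,len(p),box(p[:,:2]) if len(p) else 0); px,W=cloud(c); cv2.imwrite(f'pics/{c}4.png',px[:,:,::-1])
E
```

```text
time: 8.57
ee_pos: [610.5, -168.8, 152.1]
orientation: [[0.218, 0.976, 0.0], [0.976, -0.218, -0.004], [-0.004, 0.001, -1.0]]
ft_force: [-0.6, 0.2, -0.5]
finger_gap: 0.349
[-16.44156894  30.2379978   95.33319752  -0.2430038   54.34560995
  -3.68673583]
scene 1254 ((696.7567749023438, -2.4757003784179688), (103.51878356933594, 156.18161010742188), 17.081899642944336)
top 1477 ((693.666259765625, -15.123794555664062), (89.72200012207031, 128.67735290527344), 16.934669494628906)
```

View pics/scene4.png

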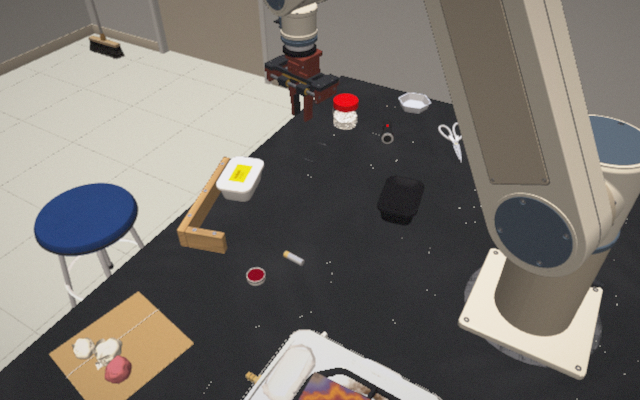

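View pics/top4.png

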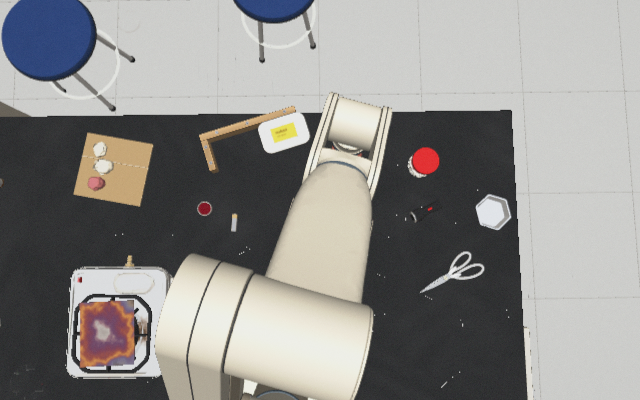

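The tub (284,132 in top view) lies flush along the long rail. Next I go to its right end and push it along the rail.

```bash
python3 -m handwheel '[[0.3,[4,2,0],10],[0.3,[8,4.5,0],20],[0.3,[10.9,6.1,0],29.7],[0.3,[10.9,6.1,0],29.7],[0.3,[10.9,6.1,0],29.7],[0.3,[10.9,6.1,-5],29.7],[0.3,[10.9,6.1,-10],29.7],[0.3,[10.9,6.1,-12],29.7],[0.3,[10.9,6.1,-12],29.7]]'; python3 - <<'E'
from h import *
px,W=cloud('scene'); cv2.imwrite(f'pics/scene5.png',px[:,:,::-1])
E
```

```text
time: 9.9
ee_pos: [718.2, -108.1, 31.1]
orientation: [[-0.283, 0.959, -0.001], [0.959, 0.283, -0.003], [-0.002, -0.002, -1.0]]
ft_force: [-0.5, -0.3, -0.2]
finger_gap: 0.351
```

View pics/scene5.png

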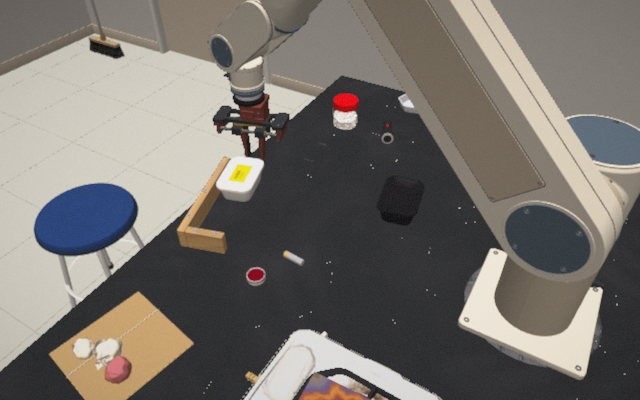

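Fingers (255,140) are behind the end face and clear of the rail. Push along it.

```bash
python3 -m handwheel '[[0.3,[-0.4,1.3,0],0.6],[0.3,[-0.8,2.6,0],0.6],[0.3,[-1.2,3.9,0],0.6],[0.3,[-1.6,5.2,0],0.6],[0.3,[-2.0,6.5,0],0.6],[0.3,[-2.4,7.8,0],0.6],[0.3,[-2.8,9.1,0],0.6],[0.3,[-3.2,10.4,0],0.6],[0.3,[-3.6,11.7,0],0.6],[0.3,[-3.9,12.8,0],0.6],[0.3,[-4.1,13.5,0],0.6],[0.3,[-4.2,13.8,0],0.6]]'; python3 - <<'E'
from h import *
px,W=cloud('scene'); cv2.imwrite(f'pics/scene6.png',px[:,:,::-1])
E
```

```text
time: 11.45
ee_pos: [677.3, 30.3, 32.7]
orientation: [[-0.294, 0.956, 0.002], [0.956, 0.294, -0.003], [-0.004, 0.001, -1.0]]
ft_force: [0.9, -2.0, 1.6]
finger_gap: 0.346
```

View pics/scene6.png

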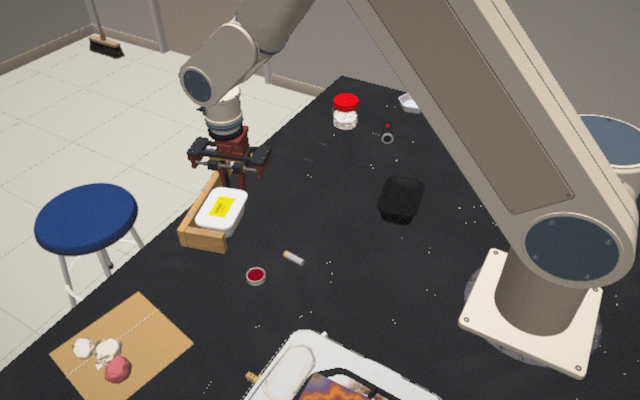

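The tub (221,210) is about 15 mm short of the short rail, still along the long rail. Finish gently.

```bash
python3 -m handwheel '[[0.3,[-0.1,0.4,0],0],[0.3,[-0.2,0.8,0],0],[0.3,[-0.3,1.0,0],0]]'; for i in 1 ; do python3 -m handwheel '[[0.3,[-0.05,0.2,0],0],[0.3,[-0.1,0.3,0],0]]'; done;  python3 -m handwheel '[[0.3,[-0.05,0.2,0],0],[0.3,[-0.05,0.2,0],0]]'
```

```text
time: 11.88
ee_pos: [674.2, 40.6, 32.7]
orientation: [[-0.294, 0.956, 0.002], [0.956, 0.294, -0.003], [-0.003, 0.001, -1.0]]
ft_force: [-0.3, -1.5, 1.1]
finger_gap: 0.346
time: 12.12
ee_pos: [673.4, 43.0, 32.7]
orientation: [[-0.294, 0.956, 0.002], [0.956, 0.294, -0.004], [-0.004, 0.001, -1.0]]
ft_force: [0.7, -8.2, -0.5]
finger_gap: 0.35
time: 12.38
ee_pos: [673.3, 43.1, 32.7]
orientation: [[-0.294, 0.956, 0.003], [0.956, 0.294, -0.006], [-0.007, 0.001, -1.0]]
ft_force: [2.0, -10.8, 0.7]
finger_gap: 0.351
```

Seated against the short rail (11 N, no further motion). Back off, raise and check.

```bash
python3 -m handwheel '[[0.3,[0.4,-1.2,0],0],[0.3,[0.8,-2.5,0],0],[0.3,[0.9,-3,0],0],[0.3,[0.9,-3,6],0],[0.3,[0.9,-3,12],0],[0.3,[-1,-9,12],0],[0.3,[-5,-15,12],0],[0.3,[-7,-20,12],0],[0.3,[-7,-24,12],0],[0.3,[-7,-24,12],0]]'; python3 - <<'E'
from h import *
for c in ['scene','top']:
    p=tub(c,(650,117),100); b=box(p[:,:2]) if len(p) else 0
    px,W=cloud(c); cv2.imwrite(f'pics/{c}7.png',cv2.resize(px[80:280,120:360,::-1],None,fx=3,fy=3))
    print(c,len(p),b)
    for n in ['tub','corner_stop','jar','torch','cell','cap']:
        print(n,[(round(d['p'],2),[round(v) for v in d['point']]) for d in place_of(c,n)])
E
```

```text
time: 13.62
ee_pos: [602.9, -199.7, 152.9]
orientation: [[-0.29, 0.957, 0.004], [0.957, 0.29, -0.006], [-0.007, 0.002, -1.0]]
ft_force: [0.6, 0.0, 0.9]
finger_gap: 0.35
scene 1551 ((655.9801025390625, 123.38368225097656), (106.66220092773438, 143.70555114746094), 12.40941047668457)
tub [(0.72, [651, 119, -3]), (0.59, [324, -132, 1])]
corner_stop [(0.72, [674, 193, -2])]
jar [(0.75, [602, -383, 2]), (0.64, [454, 122, -1])]
torch [(0.58, [482, -397, 4])]
cell [(0.52, [452, 126, 1])]
cap [(0.61, [648, 118, -5])]
top 1531 ((660.4520263671875, 117.02113342285156), (105.73353576660156, 128.84329223632812), 16.843847274780273)
tub [(0.87, [651, 116, 0])]
corner_stop [(0.78, [678, 191, 0])]
jar [(0.75, [605, -384, -1])]
torch [(0.64, [477, -395, -1])]
cell [(0.57, [455, 127, -1])]
cap [(0.71, [496, 200, -1])]
```

View pics/scene7.png

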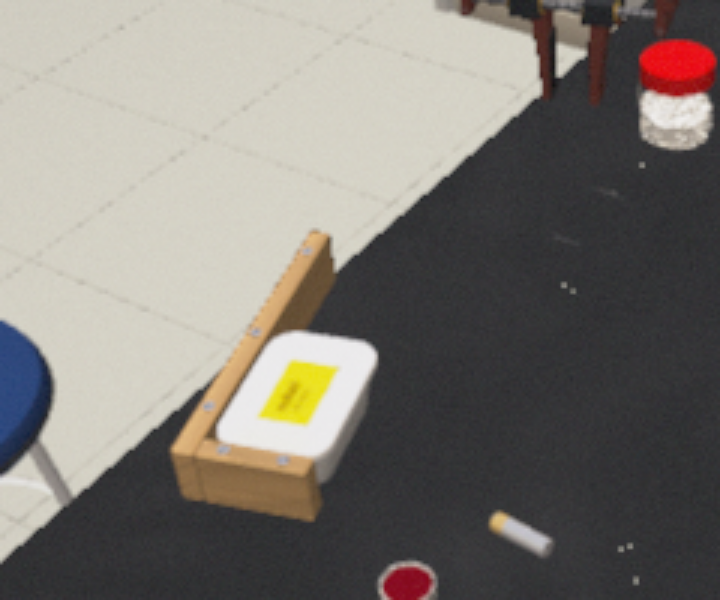

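View pics/top7.png

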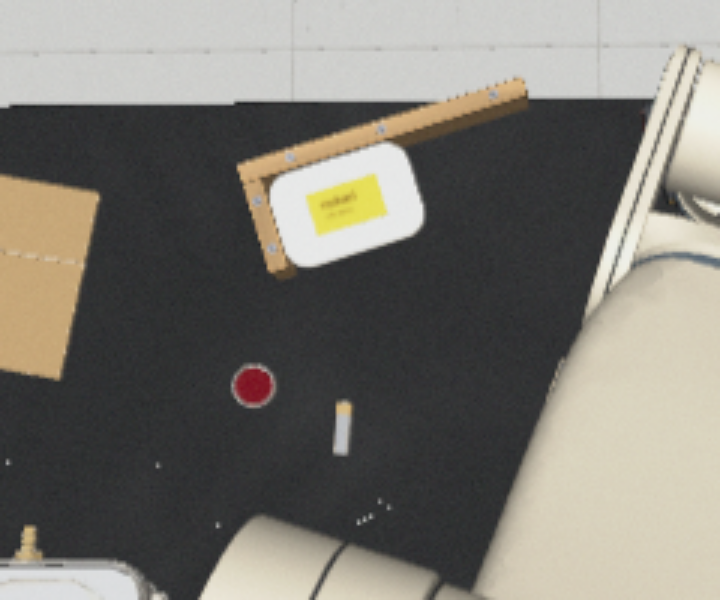

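The tub looks flush on both rails in both views, and the other things are unmoved. The box fit took in some rail pixels, so I'll redo it with white only.

```bash
python3 - <<'E'
from h import *
px,W=cloud('top'); hsv=cv2.cvtColor(px,cv2.COLOR_RGB2HSV)
r=np.hypot(W[...,0]-650,W[...,1]-117)<100
t=r&(W[...,2]>33)&(W[...,2]<56)&(px.min(-1)>150)&(hsv[...,1]<45)
n,l,st,_=cv2.connectedComponentsWithStats(t.astype(np.uint8)); k=1+np.argmax(st[1:,4]); P=W[l==k]
b=box(P[:,:2]); print(len(P),b)
w=wood('top')
a=np.radians(17.0)
for a in np.radians([16.6,17,17.4]):
    ex=np.array([np.cos(a),np.sin(a)]); ey=np.array([-ex[1],ex[0]])
    q=w[:,:2]; L=q[(np.hypot(q[:,0]-673,q[:,1]-192)>90)]; L=L[L@ex>690]
    tx=P[:,:2]@ex; ty=P[:,:2]@ey; A=q@ex;B=q@ey
    print('tub x',np.percentile(tx,[.5,99.5]),'y',np.percentile(ty,[.5,99.5]),'rail x',np.percentile(L@ex,[2,50,98]),'short y',np.percentile(B[A<685],[2,50,98]))
E
```

```text
1147 ((653.7967529296875, 115.43890380859375), (91.75785827636719, 129.3726806640625), 16.997058868408203)
tub x [614.0814575  704.26195254] y [-140.05625666  -12.71140775] rail x [703.6010863  711.88367513 721.4223508 ] short y [-11.24233322  -2.87998445   6.34003217]
tub x [613.5228428 703.6702621] y [-144.65699801  -17.35152866] rail x [702.27378555 710.55726457 719.95796067] short y [-15.7168049  -7.567757    1.725465 ]
tub x [612.98481799 703.0840288 ] y [-149.26908724  -21.92181784] rail x [700.89568897 709.30005188 718.61985466] short y [-20.28179449 -12.18761879  -2.88918627]
```

```bash
python3 - <<'E'
from bench import *
print(ctrl.observe()['ft_force']); print(ctrl.close_job())
E
```

```text
[ 0.43710668 -1.21574409 -0.52193987]
the job is handed in; nothing more can be done
None
```

I pushed the white tub with two fingers onto the long rail, stopping at about 7 N. I then pushed its end along that rail onto the short rail, stopping at about 11 N. After that I backed the arm clear and handed the job in at about 14 s of the 64 s allowed.

**Tub position:** In the top view the gap is about 0 mm to the long rail and 1.5 mm to the short rail. The tub lies at 17.0°, against roughly 17° (16.9–17.7°) measured for the rails.

**Other things:** The networks put the jar, torch and battery within about 5 mm of where they started. The cap is also unmoved in the top view.

**Checks that disagreed:**
- My first box fits of the seated tub, in both the top and scene views, were unusable because they took in rail pixels. I redid the top-view fit with white pixels only, and that is the one the figures above come from.
- The scene-view network's only answer for the cap, after the push, was a false hit on the tub. The top view and the picture itself both show the cap in its place.

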